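# Load the board tray into the tester and start it

## Robot

A 7-joint arm with a two-finger parallel gripper is mounted at the origin on the work surface. World frame = base frame: x ahead of the robot, y to its left, z up, the work surface at z = 0. Lengths are in m, angles in rad, forces in N, time in s.
With the tool pointing down it reaches from about 0.4 to 0.85 m from the base axis. Payload 6.9 kg.
Tool frame: the origin (TCP) lies midway between the tips of the shut fingers; the grasp point (between the pads) lies behind it (ctrl.pinch_z is the z of the grasp point in the tool frame, in m); z points along the fingers, y is the line along which they close (so a half turn about z gives the same grasp; the last joint's range is limited). The gripper opens to 85 mm and grips with 20 to 120 N. Pads are 22 mm wide; open, the fingers measure 114 mm over their backs; the gripper's body (76 mm by 85 mm) begins 54 mm behind the grasp point. The pads swing forward as they close: fully open they stand 13 mm farther back than shut.
Start: joints at [-1.095, 0.507, -0.238, 1.5, 0.126, 1.149, -0.155], TCP at [0.226, 0.583, 0.231] pointing down, gripper open.
Joint ranges: [-3.08, 3.08], [-0.24, 2.05], [-1.43, 1.35], [0, 2.5], [-1.52, 4.66], [0.17, 1.96], [-2.89, 2.89]. Speed limits (rad/s): [2.39, 2.39, 3.14, 3.14, 3.14, 3.14, 3.14].

## Interface

Orientations are given as a unit quaternion [w, x, y, z].
In Python, from station import ctrl, get_state, vision, ticket, models gives the robot as it stands. Calls block until the motion is done:
- ctrl.movep(position, orientation): joint-space move of the TCP to a pose.
- ctrl.movel(position, frame=None, max_speed=0.15): straight line of the TCP; frame=None keeps the orientation; max_speed is the mean speed in m/s.
- ctrl.set_joints(angles): joint-space move.
- ctrl.ungrasp() and ctrl.close_gripper(force=None): open the fingers fully, or close them until they stop; force is the grip in N (None keeps the last).
- ctrl.pause(seconds).
- ctrl.ik(position, orientation): joint angles nearest the present ones, or None.
- get_state(): the state.
- vision.grab_frame(name): name is "scene" or "top" or "wrist"; returns (picture, depth): 384x512x3 uint8, blue, green, red; 384x512 float32, m along the optical axis (not along the pixel's ray), 0 where there is no reading.
- vision.camera_info(name): a dict with "mtx" (3x3 intrinsics, pixels), "R" (3x3) and "t" (3): a world point X has camera coordinates R X + t; the wrist camera has in their place "hand_eye" (4x4, takes a point from camera to tool coordinates, whose origin is the TCP and whose axes are the flange's). Camera axes: x right, y down, z forward; pixel columns grow to the right and rows downward; lengths in m; the calibration is good to about 2 mm. A picture is of the moment at which its call begins: read the wrist's pose just before it. camera_info takes no time and is no camera call.
A pose or a line that the arm cannot do raises ctrl.Unreachable and nothing moves.
- ticket.close_job(): hands the job in; it is judged then, once.
Trained networks look in the newest picture that a camera, given by its name, has taken for a name from the list of things; names that differ only in an ending like _2 or _b are one class to them, and where a whole thing is asked for, a point or a joint stands for the part that bears it (a point fixed in the world has none). Each returns a list of dicts, best first, with "p" (0 to 1); they miss things now and then, are a little off and sometimes report something else, mostly with a low value. They report only what shows in the picture. A call takes as long as a camera call.
- models.recognise(camera, target): "point" ([column, row] in pixels, amid what is visible of it).
- models.masks_of(camera, target): "mask" (384x512 bool, what is visible of it) and "point" ([column, row] in pixels, amid what is visible of it).
The state is a dict: "time": time; "qpos": joint angles; "qd": joint speeds; "tau": joint torques, N m; "tcp_pos": TCP position; "eef_rot": TCP orientation; "contact_force": force on the tool from outside, world axes, zero at the start; "wrist_torque": the same for the moment, N m; "width": finger opening in m; "gripper_force": force on a finger pad.
Only numpy, scipy, OpenCV 4.12 (cv2) and the standard library are available. Lean on these libraries where they do the work, as an engineer would, in place of code of your own. Each camera call takes 0.05 s, during which the arm holds its last target. There are 200 camera calls.

## Task

Lift the tray of circuit boards by the bar in its middle, set it down on the tester's loading shelf nose to the mouth and let go; then take it by its end grip and slide it fully home under the hood, keeping it level with both boards in it. With the tray home, press the small round key and then the large round key on top of the tester, one at a time, leaving the square key and the other things on the bench alone.

Things in the scene. Friction and masses are not known exactly. Their poses are not given: they have to be found in the camera images.
- tester: Grey bench tester with a tray tunnel, fixed. Origin: on the bench under the middle of the mouth; +y points into the tunnel. Tunnel: x -63 to 63 mm, 70 high, floor 20 above the bench, stop wall at y = 140. Mouth edges flare to 150 wide over the 20 mm before the mouth, up to z = 50. Hood (clear window) and key block: 150 wide, y 0 to 220, top at z = 110.
- shelf (a point): Point on top of the tester's steel loading shelf, on the middle line, 105 mm before the mouth (tester x 0, y -105, z 20 mm). The shelf is 150 wide, runs from y = -210 to the mouth and is level with the tunnel floor. Axes as the tester's.
- home (a point): Point on the tunnel floor where the tray's origin lies when the tray is fully home (tester x 0, y 60, z 20 mm). Axes as the tester's.
- tray: Loose aluminium tray, 120 wide (x), 160 long (y), floor 6 thick, rim 16 high, with two boards, about 0.45 kg in all. Origin: centre of its underside; +y is its nose, which goes in first; a tongue 30 wide at the -y end carries the end grip and reaches to y = -155 mm. Home: origin at point home, axes parallel to the tester's.
- lift_bar: Black bar in the middle of the tray, 12 thick (tray x), 70 long (tray y), 20 high, on two posts. Origin: bar's centre, 45 mm above the tray's underside (top at 55). Axes as the tray's.
- end_grip: Black upright fin on the tongue at the tray's rear, 12 thick (tray x), 34 long (tray y), rising from 6 to 55 mm above the tray's underside. Origin: on its middle line, 135 mm behind the tray's centre (tray y = -135), 45 mm above the tray's underside. Axes as the tray's.
- board0: Green circuit board 42 x 144 x 4 mm with parts up to 13 mm high, lying loose in the tray on the -x side of the bar. Origin: centre of its underside, at about x = -31, y = 0, z = 6 mm in the tray's frame.
- board1: The same, on the +x side of the bar (x = 31 mm).
- key_small_top (a point): Centre of the top of the small round grey key (18 mm across), one of three keys in a row on top of the tester's far part, 128 mm above the bench when up; the three stand 50 mm apart in any order, each in a 44 mm square black housing 12 high.
- key_large_top (a point): Centre of the top of the large round grey key (36 mm across).
- key_square_top (a point): Centre of the top of the square grey key (28 x 28 mm).
- key_small (a joint): Travel of the small round key, 0 up to 0.006 m fully down (about 5 N); springs back.
- key_large (a joint): Travel of the large round key, likewise.
- key_square (a joint): Travel of the square key, likewise.
- solder_spool: Bystander: steel solder spool, 60 across, 45 high. Origin: centre of its underside.
- driver: Bystander: screwdriver lying on the bench beyond the loading shelf, about 200 long.
- iron_stand: Bystander: blue soldering iron stand, 110 x 160, with the iron upright in it, about 210 high. Origin: centre of its underside.

How it is judged:
By the outcome, as a careful person would: the job done as asked, in the order asked, and still so for the second after the job is handed in, with the robot touching nothing.
It also fails if it takes over 64 s, if anything falls off the work surface, if the arm or the gripper's body presses on something with over 40 N, if the wrist force passes 120 N, or if a joint passes its speed limit or range.

## Working session

There is one attempt and no reset: what is moved stays moved. The work goes in short steps, each a Python script; the robot and the scene stay as the last script left them, time stands still between calls to the robot, and variables do not carry over. Pictures are saved under pics/ and viewed, at most 10 in all, crops included, and the job is handed in when it is done.

```bash
ls; mkdir -p pics
cat > h.py <<'E'
import numpy as np, cv2
from station import ctrl, get_state, vision, ticket, models
from scipy.spatial.transform import Rotation as Rn
def cloud(cam,depth):
    i=vision.camera_info(cam);K=np.array(i["mtx"]);v,u=np.mgrid[:384,:512]
    P=np.stack([(u-K[0,2])/K[0,0]*depth,(v-K[1,2])/K[1,1]*depth,depth],-1)
    return (P-np.array(i["t"]).ravel())@np.array(i["R"])
E
python3 - <<'E'
from h import *
print(get_state(), ctrl.pinch_z)
ims=[]
for c in ["top","scene"]:
    im,d=vision.grab_frame(c); P=cloud(c,d); np.savez(c,im=im,d=d,P=P)
    cv2.imwrite(f"pics/{c}0.png",im)
    for n in ["tray","lift_bar","end_grip","tester","key_small","key_large","key_square","solder_spool","driver","iron_stand","board0"]:
        r=models.masks_of(c,n)
        for x in r[:2]:
            m=x["mask"]&(d>0); q=P[m]
            print(c,n,round(x["p"],2),np.round(x["point"]),m.sum(),np.round(np.median(q,0),3) if len(q) else "",np.round(np.percentile(q[:,2],95),3) if len(q) else "")
            if x is r[0]: np.save(f"m_{c}_{n}.npy",x["mask"])
E
```

```text
pics
{'time': 0.0, 'qpos': array([-1.09551963,  0.508354  , -0.23752187,  1.50115635,  0.12571441,
        1.14890088, -0.15477304]), 'qd': array([-0.00034383, -0.00069102,  0.00074626,  0.00138556, -0.00144973,
        0.00167392, -0.00220887]), 'tau': array([ 6.98709937e-05, -6.20593357e+01, -2.18643911e+00, -2.49640989e+01,
        1.26269809e-02,  1.21481848e-02, -2.63243805e-06]), 'tcp_pos': array([0.22577238, 0.58224401, 0.23041143]), 'eef_rot': array([-1.43843533e-04,  1.83811981e-01,  9.82960997e-01, -9.02189257e-04]), 'contact_force': array([ 0.476385  , -0.63131777, -0.19032956]), 'wrist_torque': array([-0.0102242 ,  0.03154611,  0.02518614]), 'gripper_force': 0.0, 'width': 0.08551818360311612} -0.0187
top tray 0.97 [382. 232.] 1333 [ 0.447 -0.418  0.009] 0.055
top lift_bar 0.58 [380. 223.] 196 [ 0.475 -0.4    0.053] 0.057
top lift_bar 0.18 [380. 230.] 1405 [ 0.448 -0.417  0.009] 0.055
top end_grip 0.57 [402. 271.] 135 [ 0.35  -0.45   0.046] 0.056
top end_grip 0.57 [143. 116.] 2555 [0.764 0.23  0.031] 0.165
top tester 0.83 [199. 206.] 9222 [0.503 0.056 0.024] 0.112
top key_
[... 872 characters left out ...]
ster 0.85 [320. 230.] 5971 [0.556 0.112 0.06 ] 0.109
scene key_square 0.46 [366. 208.] 51 [0.472 0.23  0.13 ] 0.133
scene key_square 0.38 [315. 228.] 5942 [0.556 0.11  0.061] 0.109
scene solder_spool 0.8 [191. 254.] 423 [ 0.755 -0.22   0.041] 0.045
scene solder_spool 0.47 [197. 191.] 232 [ 0.456 -0.375  0.009] 0.017
scene driver 0.88 [242. 276.] 461 [ 0.757 -0.046  0.016] 0.025
scene driver 0.62 [194. 190.] 253 [ 0.463 -0.371  0.009] 0.017
scene iron_stand 0.83 [339. 310.] 2731 [0.786 0.235 0.029] 0.154
scene iron_stand 0.69 [192. 166.] 47 [ 0.36  -0.449  0.036] 0.054
scene board0 0.81 [180. 192.] 219 [ 0.489 -0.43   0.009] 0.017
scene board0 0.59 [195. 190.] 279 [ 0.461 -0.374  0.009] 0.017
```

Run:
```python
from h import *
z=np.load("top.npz");P=z["P"];d=z["d"];im=z["im"]
cv2.imwrite("pics/top_big.png",cv2.resize(im[70:330,60:460],(800,520),interpolation=cv2.INTER_CUBIC))
def rect(m,name):
    r=cv2.minAreaRect(P[m][:,:2].astype(np.float32)); print(name,m.sum(),np.round(r[0],4),np.round(r[1],4),round(r[2],2), np.round(np.median(P[m][:,2]),4))
b=np.load("m_top_lift_bar.npy")&(P[...,2]>.048)&(P[...,2]<.062); rect(b,"bar")
g=np.load("m_top_end_grip.npy")&(P[...,2]>.048)&(P[...,2]<.062); rect(g,"grip")
cb=P[b].mean(0);cg=P[g].mean(0);dv=cb-cg;print("axis",cb,cg,np.linalg.norm(dv[:2]),np.degrees(np.arctan2(dv[1],dv[0])))
# tester top
t=cv2.dilate(np.load("m_top_tester.npy").astype(np.uint8),np.ones((7,7)))>0
rect(t&(abs(P[...,2]-.110)<.005),"hood110")
rect(t&(abs(P[...,2]-.122)<.0035),"housing")
rect(t&(abs(P[...,2]-.020)<.006)&(P[...,1]<.06),"shelf")
k=(t&(P[...,2]>.127)&(P[...,2]<.14)).astype(np.uint8)
n,l=cv2.connectedComponents(k)
for i in range(1,n):
    if (l==i).sum()>15: rect(l==i,f"key{i}"); print(P[l==i].mean(0))
```

```text
bar 140 [ 0.4729 -0.4006] [0.0695 0.0131] 22.9 0.0542
grip 62 [ 0.3488 -0.4532] [0.0322 0.0102] 22.48 0.0541
axis [ 0.47225931 -0.40007152  0.05410131] [ 0.34920461 -0.45246235  0.05388097] 0.13374325809138252 23.0619954887613
hood110 4287 [0.5113 0.1637] [0.2207 0.1502] 86.37 0.1095
housing 421 [0.5154 0.2255] [0.0455 0.1418] 86.2 0.1222
shelf 4439 [ 0.498  -0.0457] [0.2196 0.1504] 86.04 0.0203
key1 49 [0.5608 0.2305] [0.0332 0.0155] 26.64 0.132
[0.562615   0.23141714 0.13236343]
key2 26 [0.4666 0.2401] [0.0077 0.0269] 81.68 0.132
[0.46720137 0.23953338 0.1321021 ]
```

View pics/top_big.png

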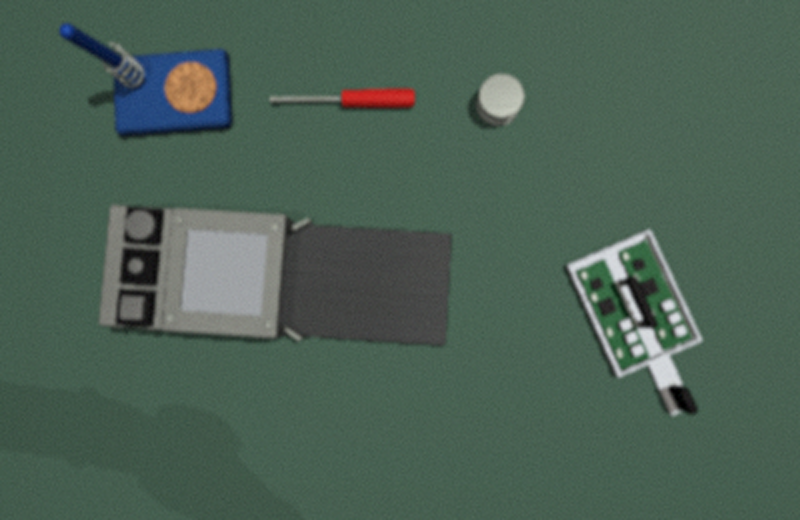

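The top view shows the tester with its mouth facing right (−y world). The keys from top to bottom are large (140,225), small (135,267) and square (132,307). The tray is at (635,300), nose up-left, with its end grip at (677,400). The masks agree with the picture, so I'll check IK for the waypoints next.

```bash
cat >> h.py <<'E'
A=np.radians(86.35); U=np.array([np.cos(A),np.sin(A)]); X=np.array([U[1],-U[0]])
O=np.array([0.5113,0.1637])-0.110*U
PZ=0.0187
def W(x,y,z): return np.r_[O+x*X+y*U,z]
def q(yaw):
    c,s=np.cos(yaw),np.sin(yaw)
    r=Rn.from_matrix(np.array([[-s,c,0],[c,s,0],[0,0,-1]])).as_quat(); return np.r_[r[3],r[:3]]
def st(m=""):
    s=get_state(); print(m,"t",round(s["time"],2),"p",np.round(s["tcp_pos"],4),"F",np.round(s["contact_force"],1),"w",round(s["width"],4),"gf",round(s["gripper_force"],1)); return s
E
python3 - <<'E'
from h import *
print(O)
T=np.radians(23.0)
for s in (0,np.pi):
  for n,p,y in [("bar",[.4727,-.4005,.03],T-np.pi/2),("barhi",[.4727,-.4005,.15],T-np.pi/2),("shelf",W(0,-.105,.05),A-np.pi/2),("grip",W(0,-.24,.05),A-np.pi/2),("home",W(0,-.075,.05),A-np.pi/2),("key",W(0,.18,.13),A-np.pi/2),("keyL",W(.05,.18,.13),A-np.pi/2),("mid",[.5,-.1,.3],A-np.pi/2)]:
    r=ctrl.ik(np.array(p),q(y+s)); print(s>0,n,None if r is None else np.round(r,2))
E
```

```text
[0.50429724 0.05392313]
False bar [ 0.35  0.78  0.54  1.75 -0.54  0.77 -0.01]
False barhi [ 0.19  0.71  0.84  1.64 -0.58  1.07  0.04]
False shelf [-0.08  0.56  0.2   2.05 -0.2   0.55  0.2 ]
False grip [ 0.05  0.61  0.4   1.99 -0.4   0.61  0.66]
False home [-0.14  0.56  0.19  2.05 -0.19  0.55  0.13]
False key [-0.54  0.52  0.11  1.8  -0.08  0.83 -0.46]
False keyL [-0.49  0.58  0.11  1.68 -0.08  0.89 -0.42]
False mid [-0.16  0.29  0.43  1.68 -0.13  1.19  0.23]
True bar [ 0.65  0.71  0.02  1.74 -0.02  0.69  2.65]
True barhi [ 0.44  0.59  0.36  1.63 -0.24  0.96  2.86]
True shelf [ 0.4   0.59 -0.52  2.04  0.49  0.63  2.63]
True grip [-0.32  0.89  1.15  2.   -1.02  0.99 -1.85]
True home [ 0.35  0.59 -0.53  2.04  0.5   0.63  2.56]
True key [-0.06  0.58 -0.64  1.79  0.42  0.91  2.19]
True keyL [-0.04  0.64 -0.63  1.67  0.44  0.98  2.24]
True mid [-0.59  0.47  1.15  1.69 -0.44  1.28 -2.55]
```

Run:
```python
from h import *
T=np.radians(23.0); Q=q(T-np.pi/2)
ctrl.movep(np.array([.5,-.1,.32]),q(A-np.pi/2)); st("mid")
ctrl.movep(np.array([.4727,-.4005,.16]),Q); st("hi")
s=get_state(); im,d=vision.grab_frame("wrist"); cv2.imwrite("pics/w1.png",im)
i=vision.camera_info("wrist");K=np.array(i["mtx"]);H=np.array(i["hand_eye"])
v,u=np.mgrid[:384,:512];C=np.stack([(u-K[0,2])/K[0,0]*d,(v-K[1,2])/K[1,1]*d,d],-1)
e=s["eef_rot"];R=Rn.from_quat(np.r_[e[1:],e[0]]).as_matrix()
P=(C@H[:3,:3].T+H[:3,3])@R.T+s["tcp_pos"]
for n in ["lift_bar","end_grip"]:
  for x in models.masks_of("wrist",n)[:2]:
    m=x["mask"]&(d>0)&(abs(P[...,2]-.054)<.006)
    if m.sum()>20:
        r=cv2.minAreaRect(P[m][:,:2].astype(np.float32)); print(n,x["p"],x["point"],r,P[m].mean(0))
```

```text
mid t 3.82 p [ 0.5003 -0.0989  0.3197] F [ 0.5  0.9 -0.3] w 0.0852 gf 0.0
hi t 5.11 p [ 0.4742 -0.3991  0.1606] F [0.4 0.7 1.1] w 0.0853 gf 0.0
lift_bar 0.83 [261.0, 183.0] ((0.4722645580768585, -0.4016081690788269), (0.06792183220386505, 0.01181109994649887), 23.66204261779785) [ 0.47424509 -0.40096624  0.05421197]
end_grip 0.6 [258.7, 317.7] ((0.34851282835006714, -0.45490947365760803), (0.03416759893298149, 0.011957868002355099), 23.043737411499023) [ 0.35003808 -0.45412844  0.05375117]
```

View pics/w1.png

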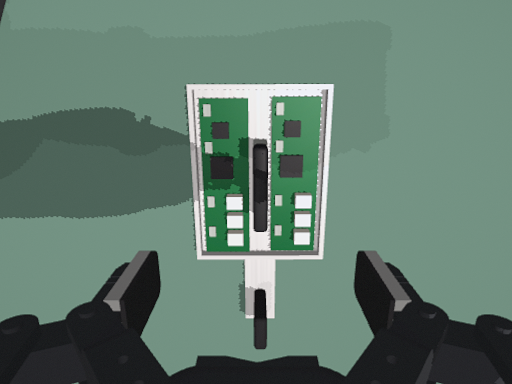

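The wrist view shows the bar at (261,187) upright between the open fingers and the end grip at (260,318), both aligned with the tool. I'll grasp, lift and place.

Run:
```python
from h import *
T=np.radians(23.2); Q=q(T-np.pi/2); c=[.4724,-.4010]
ctrl.movep(np.array(c+[.12]),Q)
ctrl.movel(np.array(c+[.0275]),max_speed=.1); st("down")
ctrl.close_gripper(70); st("closed")
ctrl.movel(np.array(c+[.045]),max_speed=.05)
ctrl.movel(np.array(c+[.11]),max_speed=.12); ctrl.pause(.2); st("lift")
im,d=vision.grab_frame("wrist"); cv2.imwrite("pics/w2.png",im)
```

```text
down t 6.62 p [ 0.4727 -0.4014  0.0282] F [ 0.1 -0.  -0.2] w 0.0857 gf 0.0
closed t 7.28 p [ 0.4726 -0.4013  0.0278] F [-0.   0.   3.5] w 0.0108 gf 69.2
lift t 8.68 p [ 0.4721 -0.4006  0.109 ] F [ 0.8  0.2 -5.5] w 0.0107 gf 68.3
```

View pics/w2.png

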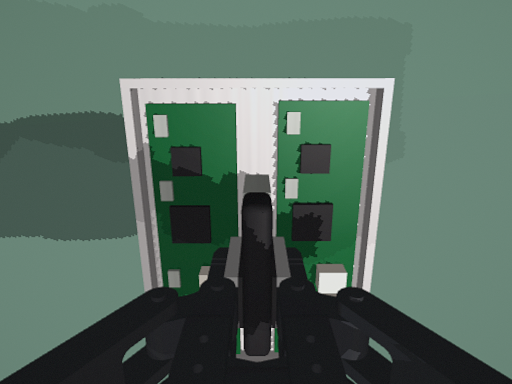

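The tray is held level with both boards in it: bar at (257,270) between the pads, boards left and right.

Run:
```python
from h import *
Q=q(A-np.pi/2)
ctrl.movep(W(0,-.105,.12),Q); s=st("over")
ctrl.movel(W(0,-.105,.056),Q,max_speed=.1); ctrl.pause(.2); s=st("near"); f0=s["contact_force"][2]
for z in np.arange(.053,.0435,-.0015):
    ctrl.movel(W(0,-.105,z),Q,max_speed=.03); s=st()
    if s["contact_force"][2]-f0>3.5: break
ctrl.ungrasp(); st("open")
ctrl.movel(W(0,-.105,.13),Q,max_speed=.15)
ctrl.movep(W(0,-.24,.16),Q); s=st("up")
im,d=vision.grab_frame("wrist"); cv2.imwrite("pics/w3.png",im)
i=vision.camera_info("wrist");K=np.array(i["mtx"]);H=np.array(i["hand_eye"])
v,u=np.mgrid[:384,:512];C=np.stack([(u-K[0,2])/K[0,0]*d,(v-K[1,2])/K[1,1]*d,d],-1)
e=s["eef_rot"];R=Rn.from_quat(np.r_[e[1:],e[0]]).as_matrix()
P=(C@H[:3,:3].T+H[:3,3])@R.T+s["tcp_pos"]
def rep(cam,P,d):
  for n in ["lift_bar","end_grip"]:
    for x in models.masks_of(cam,n)[:1]:
      m=x["mask"]&(d>0)&(abs(P[...,2]-.074)<.006)
      if m.sum()>20:
        r=cv2.minAreaRect(P[m][:,:2].astype(np.float32)); c=np.array(r[0])-O
        print(cam,n,x["p"],x["point"],"tester xy",c@X,c@U,r[1:])
rep("wrist",P,d)
im,d=vision.grab_frame("top"); cv2.imwrite("pics/t3.png",im); rep("top",cloud("top",d),d)
cv2.imwrite("pics/c3.png",np.hstack([cv2.resize(cv2.imread("pics/w3.png"),(400,300)),cv2.resize(im[110:290,110:350],(400,300))]))
```

```text
over t 10.04 p [ 0.498  -0.0527  0.1202] F [ 1.  -1.2 -4.6] w 0.0106 gf 68.2
near t 11.03 p [ 0.4981 -0.0509  0.0566] F [ 0.1  1.1 -5. ] w 0.0107 gf 68.2
 t 11.28 p [ 0.4975 -0.0507  0.0529] F [ 0.  -0.3 -4.4] w 0.0111 gf 68.2
 t 11.53 p [ 0.4976 -0.0509  0.0514] F [-0.7  0.3 -4.7] w 0.0109 gf 68.2
 t 11.78 p [ 0.4975 -0.0508  0.0499] F [-0.6  0.3 -5.6] w 0.0108 gf 68.2
 t 12.03 p [ 0.4975 -0.0509  0.0484] F [ 0.   0.7 -5.7] w 0.0108 gf 68.2
 t 12.28 p [ 0.4978 -0.0509  0.0478] F [-3.2  0.8  5.7] w 0.0108 gf 69.8
open t 12.99 p [ 0.4976 -0.0509  0.047 ] F [ 0.2 -0.1  0.2] w 0.0854 gf 0.0
up t 14.3 p [ 0.4883 -0.186   0.159 ] F [ 0.2 -0.5  0.5] w 0.0858 gf 0.0
wrist lift_bar 0.85 [259.4, 24.1] tester xy -0.00135013602628398 -0.1278888456019126 ((0.02560225874185562, 0.011856080032885075), 86.55320739746094)
wrist end_grip 0.96 [257.6, 188.0] tester xy -0.001143819479136061 -0.2399431362429451 ((0.03332773223519325, 0.011775199323892593), 85.88668823242188)
top lift_bar 0.41 [243.2, 209.2] tester xy 0.000614580962672832 -0.10481959654168393 ((0.06344029307365417, 0.010362452827394009), 89.86605834960938)
top end_grip 0.32 [243.1, 214.1] tester xy -0.0006381225376639078 -0.10483996465815473 ((0.06383921205997467, 0.01025388389825821), 87.17292022705078)
```

View pics/c3.png

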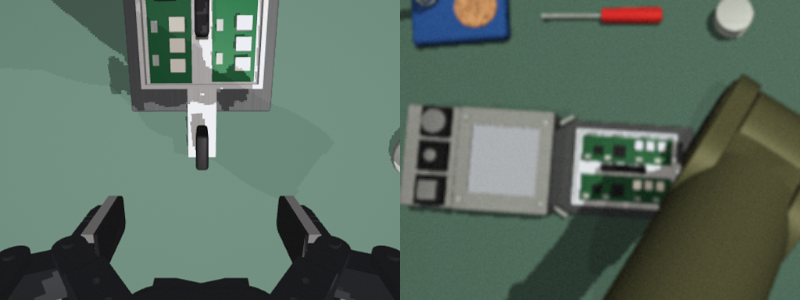

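The tray sits squarely on the shelf, nose to the mouth. In the wrist half the fin is at (202,147), centred on the shelf edges at columns 132–271. I'll grip the fin and slide.

Run:
```python
from h import *
Q=q(A-np.pi/2); x=-.0005; z=.0435
ctrl.movel(W(x,-.240,z),Q,max_speed=.12); st("down")
ctrl.close_gripper(60); s0=st("closed")
z=s0["tcp_pos"][2]+.0003; f0=s0["contact_force"]
def step(y,v):
    ctrl.movel(W(x,y,z),Q,max_speed=v); s=get_state(); f=s["contact_force"]; r=s["tcp_pos"][:2]-O
    print(f"y {y:.3f} act {r@X:.4f} {r@U:.4f} z {s['tcp_pos'][2]:.4f} F {f[:2]@X:.1f} {f[:2]@U:.1f} {f[2]:.1f} t {s['time']:.1f} tz {s['wrist_torque'][2]:.2f}"); return -(f[:2]@U)
ok=True
for y in np.r_[-.20,-.18,-.16,-.14,-.12,-.10,-.088]:
    if step(y,.06)>12 or abs(get_state()["contact_force"][2])>25: print("stop");ok=False;break
```

```text
down t 15.72 p [ 0.4889 -0.1858  0.0441] F [-0.5  0.1 -0.1] w 0.0859 gf 0.0
closed t 16.39 p [ 0.4887 -0.1856  0.0437] F [-0.6  0.   3.9] w 0.0113 gf 58.7
y -0.200 act -0.0008 -0.1992 z 0.0438 F -0.4 1.3 -2.4 t 17.2 tz 0.11
y -0.180 act -0.0006 -0.1790 z 0.0439 F 0.3 1.0 -3.0 t 17.7 tz -0.01
y -0.160 act -0.0006 -0.1590 z 0.0439 F 0.5 0.7 -2.3 t 18.2 tz 0.00
y -0.140 act -0.0006 -0.1391 z 0.0440 F -0.9 0.6 -2.7 t 18.7 tz -0.03
y -0.120 act -0.0006 -0.1191 z 0.0440 F 0.3 0.7 -2.5 t 19.1 tz -0.00
y -0.100 act -0.0006 -0.0991 z 0.0440 F -0.1 0.0 -3.2 t 19.6 tz 0.04
y -0.088 act -0.0005 -0.0871 z 0.0440 F 0.7 1.0 -2.9 t 20.0 tz -0.01
```

Run:
```python
from h import *
Q=q(A-np.pi/2); x=-.0005; z=.0436
for y in np.arange(-.084,-.064,.002):
    ctrl.movel(W(x,y,z),Q,max_speed=.03); s=get_state(); f=s["contact_force"]; r=s["tcp_pos"][:2]-O
    print(f"y {y:.3f} act {r@X:.4f} {r@U:.4f} z {s['tcp_pos'][2]:.4f} F {f[:2]@X:.1f} {f[:2]@U:.1f} {f[2]:.1f} t {s['time']:.1f}")
    if -(f[:2]@U)>10: print("stop"); break
ctrl.pause(.3); st("held")
```

```text
y -0.084 act -0.0003 -0.0841 z 0.0437 F -0.0 -0.4 -0.2 t 20.3
y -0.082 act -0.0003 -0.0822 z 0.0437 F -0.2 -2.0 0.6 t 20.5
y -0.080 act -0.0003 -0.0801 z 0.0437 F 0.0 -3.1 2.5 t 20.8
y -0.078 act -0.0003 -0.0780 z 0.0437 F -0.4 -3.3 3.4 t 21.0
y -0.076 act -0.0003 -0.0759 z 0.0437 F 1.2 -3.8 4.5 t 21.3
y -0.074 act -0.0001 -0.0753 z 0.0437 F 0.9 -7.9 3.5 t 21.5
y -0.072 act -0.0002 -0.0754 z 0.0437 F 0.2 -13.6 4.0 t 21.8
stop
held t 22.06 p [ 0.4994 -0.0213  0.0437] F [ -0.2 -13.9   2.3] w 0.0113 gf 59.2
```

Run:
```python
from h import *
Q=q(A-np.pi/2)
ctrl.movel(W(-.0005,-.0754,.0437),Q,max_speed=.03)
ctrl.ungrasp(); st("open")
ctrl.movel(W(-.0005,-.0754,.22),Q,max_speed=.2)
s=get_state(); 
def wc(d,s):
    i=vision.camera_info("wrist");K=np.array(i["mtx"]);H=np.array(i["hand_eye"])
    v,u=np.mgrid[:384,:512];C=np.stack([(u-K[0,2])/K[0,0]*d,(v-K[1,2])/K[1,1]*d,d],-1)
    e=s["eef_rot"];R=Rn.from_quat(np.r_[e[1:],e[0]]).as_matrix()
    return (C@H[:3,:3].T+H[:3,3])@R.T+s["tcp_pos"]
im0,_=vision.grab_frame("wrist")
ctrl.movep(W(0,.085,.25),Q); ctrl.pause(.3); s=st("keys")
im,d=vision.grab_frame("wrist"); P=wc(d,s)
for n in ["key_small_top","key_large_top","key_square_top"]:
  for x in models.masks_of("wrist",n)[:2]:
    m=x["mask"]&(d>0)
    zm=np.median(P[m][:,2]); m&=abs(P[...,2]-zm)<.004
    r=cv2.minAreaRect(P[m][:,:2].astype(np.float32)); c=np.array(r[0])-O
    print(n,round(x["p"],2),np.round(x["point"]),"tester",np.round([c@X,c@U,zm],4),np.round(r[1],4))
k=((P[...,2]>.1255)&(P[...,2]<.14)&(d>0)).astype(np.uint8); nn,l=cv2.connectedComponents(k)
for i in range(1,nn):
    if (l==i).sum()>60:
        r=cv2.minAreaRect(P[l==i][:,:2].astype(np.float32)); c=np.array(r[0])-O; print("blob",np.round([c@X,c@U,np.median(P[l==i][:,2])],4),np.round(r[1],4))
im2,dt=vision.grab_frame("top"); Pt=cloud("top",dt)
cv2.imwrite("pics/c4.png",np.vstack([np.hstack([cv2.resize(a,(400,300)) for a in (im0,im)]),cv2.resize(im2[110:290,110:350],(800,300))[:,:]]))
```

```text
open t 23.03 p [ 0.499  -0.0213  0.0437] F [-0.3  0.4  0.5] w 0.0854 gf 0.0
keys t 25.11 p [0.5098 0.1376 0.2499] F [-0.   0.4  0.3] w 0.0852 gf 0.0
key_small_top 0.93 [254.  67.] tester [-0.0019  0.1713  0.1315] [0.0174 0.0169]
key_large_top 0.73 [322.  71.] tester [0.0478 0.1709 0.1316] [0.0347 0.0349]
key_large_top 0.41 [458. 271.] tester [ 0.2497 -0.0435  0.0188] [0.1857 0.025 ]
key_square_top 0.86 [184.  70.] tester [-0.0518  0.1712  0.1316] [0.0271 0.0282]
blob [0.0477 0.171  0.1316] [0.0349 0.0353]
blob [-0.0518  0.1713  0.1316] [0.0271 0.0283]
blob [-0.0019  0.1713  0.1316] [0.0174 0.0169]
```

View pics/c4.png

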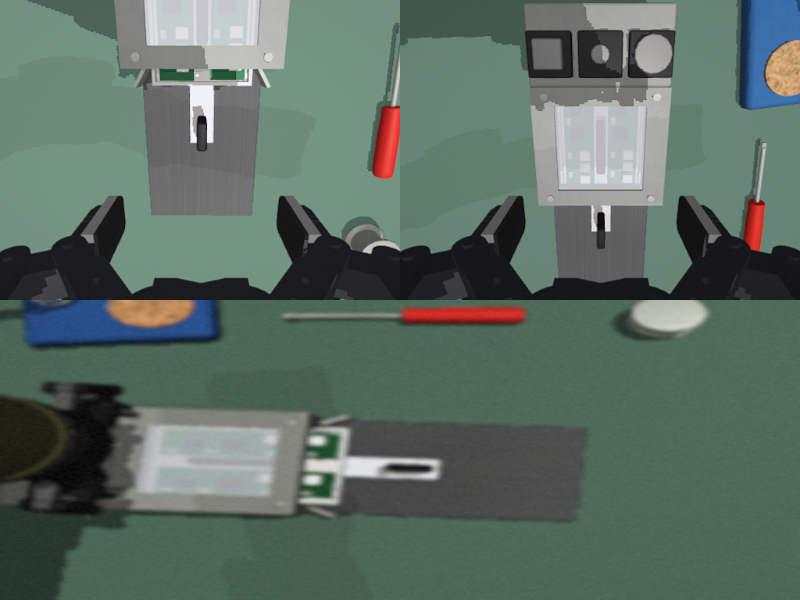

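The tray is home: its rear rim shows just outside the mouth and both boards are visible through the window. In the upper right panel the keys are square (548,55), small (600,55) and large (654,53). I'll press the small key first, then the large one.

Run:
```python
from h import *
Q=q(A-np.pi/2)
ctrl.close_gripper(30)
def press(x,y):
    ctrl.movep(W(x,y,.165),Q); ctrl.movel(W(x,y,.138),Q,max_speed=.08); ctrl.pause(.2)
    s=st("pre"); f0=s["contact_force"][2]; L=[]
    for z in np.arange(.135,.115,-.001):
        ctrl.movel(W(x,y,z),Q,max_speed=.02); s=get_state(); f=s["contact_force"][2]-f0
        L.append((round(float(s["tcp_pos"][2]),4),round(float(f),1)))
        if f>11: break
    ctrl.pause(.2); print(L); st("bottom")
    ctrl.movel(W(x,y,.165),Q,max_speed=.1); st("up")
press(-.0010,.171)
press(.0487,.171)
```

```text
pre t 27.37 p [0.5146 0.2246 0.1386] F [-0.5 -0.  -0.4] w 0.0001 gf 0.0
[(0.1349, 1.3), (0.1339, 1.2), (0.1329, -0.3), (0.1321, 0.8), (0.1311, 2.2), (0.13, 2.5), (0.129, 3.2), (0.128, 3.4), (0.127, 4.8), (0.1261, 6.5), (0.126, 14.3)]
bottom t 30.37 p [0.5144 0.2247 0.126 ] F [-2.3  0.  13.4] w 0.0003 gf 6.7
up t 30.92 p [0.5136 0.2246 0.1643] F [-0.5  0.1 -0.6] w 0.0003 gf 0.0
pre t 31.92 p [0.5641 0.2216 0.1386] F [ 0.1  0.7 -0.7] w 0.0001 gf 0.0
[(0.1349, 1.4), (0.1339, 1.3), (0.1329, 0.4), (0.1321, 2.3), (0.1311, 2.5), (0.1301, 3.1), (0.1291, 4.6), (0.1281, 4.7), (0.1271, 5.2), (0.1262, 5.8), (0.1261, 13.0)]
bottom t 34.92 p [0.564  0.2215 0.126 ] F [-2.1 -0.7 12.4] w -0.0001 gf 6.1
up t 35.47 p [0.5632 0.2215 0.1643] F [ 0.1 -0.3  0. ] w 0.0002 gf 0.0
```

Both keys went through the full 6 mm and hit a firm stop. I'll move clear and take a last look.

Run:
```python
from h import *
Q=q(A-np.pi/2)
ctrl.movep(W(0,.085,.27),Q); ctrl.pause(.3); st()
im,d=vision.grab_frame("wrist"); im2,dt=vision.grab_frame("top"); P=cloud("top",dt)
x=models.masks_of("top","end_grip")
for a in x[:2]:
    m=a["mask"]&(abs(P[...,2]-.074)<.006)
    if m.sum()>20:
        r=cv2.minAreaRect(P[m][:,:2].astype(np.float32)); c=np.array(r[0])-O; print(a["p"],c@X,c@U,r)
cv2.imwrite("pics/c5.png",np.hstack([cv2.resize(im,(400,300)),cv2.resize(im2[110:290,110:350],(400,300))]))
```

```text
t 36.4 p [0.5096 0.1394 0.2688] F [ 0.4  0.6 -0.1] w -0.0002 gf 0.0
0.41 -0.00018885616974290747 -0.07605103753675142 ((0.49926725029945374, -0.021961620077490807), (0.03035547025501728, 0.011177201755344868), 82.76045989990234)
```

View pics/c5.png

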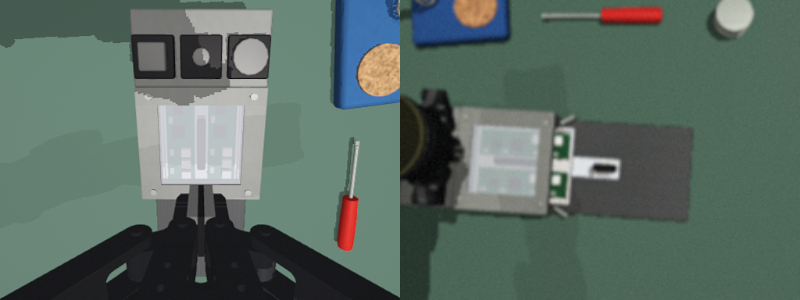

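The tray is home with its end grip at about (604,168). The keys are up at (153,55), (201,57) and (249,55), the bystanders haven't moved, and the arm is clear.

```bash
python3 -c "
from h import *
print(ticket.close_job())"
```

```text
the job is handed in; nothing more can be done
None
```

The tray is fully home with both boards in it, the small key and then the large key were each pressed to the stop, and the job was handed in at about 36 s; no verdict came back.

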